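# Press a mould pin home in the locking pliers

## Task

Lay the wooden mould bar on the lower jaw of the bench locking pliers so that its proud brass pin stands centred under the pad, and push the blue handle down until it snaps over centre and locks, squeezing the pin fully home. Then press the red release tab so that the pliers spring open, and lay the bar flat, pin up, wholly inside the green tray. Leave the jars, glue bottle, paint can, mug and wood offcut around them standing where they are.

Things in the scene. Friction and masses are not known exactly. Their poses are not given: they have to be found in the camera images.
- pliers: Locking pliers on a grey bench base 330 x 80 x 10, fixed. Origin on the table under the jaw hinge; local x points from the hinge out over the jaws, z up; handles run back along -x. A steel block stands at x = -30 to 35, 85 high. Blue-sleeved upper handle hinged at x = -70, 100 above the table, 125 long, 14 thick; a fixed post 100 high stands under its end at x = -199.
- jaw_rest (a point): Point on top of the fixed lower jaw where the pin must stand: pliers x = 75, y = 0, 45 above the table. The lower jaw is a flat steel rest 50 wide, from x = 35 to x = 140, top 45 above the table.
- pad_face (a point): Centre of the underside of the upper jaw's round black rubber pad (24 diameter, sprung, gives up to 7), which comes down on jaw_rest. The upper jaw is 20 wide and reaches to x = 90; open, the pad's underside is about 115 above the table and the jaw tip up to 155.
- handle_press (a point): Point on top of the upper handle (24 to 27 wide), 100 back from its hinge, where it is pressed down.
- handle (a joint): Upper handle, rad: 0 fully open (spring held, sloping up backwards at 0.78 rad to level), 0.58 dead centre, 0.70 locked (0.08 rad to level). Angle to level = 0.78 - value. Pressed down at handle_press with up to about 18 N it closes the upper jaw; past 0.58 it snaps on to 0.70 and stays locked when let go.
- release_tab (a point): Centre of the top of the red release tab (45 x 34), on a lever pivoted in the handle 85 back from the handle's hinge; the tab sticks out past the handle's end, 92 from its pivot. With the pliers locked it is about 127 above the table.
- release (a joint): Release lever, rad: 0 at rest (sprung), grows as the tab is pressed down, stops at 0.8. With the pliers locked, pressing the tab straight down by about 25 (up to about 15 N) bears on the post and kicks the handle back over centre; when the tab is then let up, the handle springs fully open.
- bar: Light wooden mould bar 150 x 36 x 30 high, about 0.2 kg, with a blue band round its grip end. Origin at the centre of its underside; long axis x, the pin end is at +x, the blue grip end at -x. Starts lying flat on the cork mat, pin up.
- bar_grip (a point): Point inside the bar under the middle of the blue band: 50 from the centre towards -x, 20 above the underside. Gripped here the gripper clears the jaws when the pin is under the pad.
- bar_pin_end (a point): Middle of the underside edge at the pin end (x = +75).
- bar_grip_end (a point): Middle of the underside edge at the grip end (x = -75).
- pin_head (a point): Centre of the top of the brass pin's head (24 diameter, 6 thick), at x = +47 in the bar's frame. Proud: 44 above the bar's underside; home: 36.
- pin (a joint): How far the tapered pin has been pressed in, m: 0 fully proud, 0.008 home (head down on the bar). Takes about 14 N and stays where it is pushed.
- rest_mat: Cork mat 190 x 100 x 5 thick, fixed; origin under its centre, long axis x.
- tray: Green tray, fixed, outside 220 x 130 x 17 high, walls and floor 6 thick; origin under its centre, long axis x.
- jar_ochre: Amber paint jar with yellow cap, 56 diameter, 85 high; bystander, origin at the centre of its underside.
- jar_orange: Amber paint jar with orange cap, 56 diameter, 85 high; bystander, origin at the centre of its underside.
- glue_bottle: White glue bottle with yellow cap, 60 diameter, 165 high; bystander, origin at the centre of its underside.
- paint_can: Steel paint can, 72 diameter, 100 high; bystander, origin at the centre of its underside.
- mug: White mug, 72 diameter, 90 high, handle towards its +y; bystander, origin at the centre of its underside.
- offcut: Dark wood offcut, 90 x 60 x 40 high; bystander, origin at the centre of its underside.
- jaw_pad: The sprung rubber pad itself, 24 diameter, carried by the upper jaw; its frame origin is on the jaw hinge.
Mind the look-alikes: they are no part of the job. Several things have the shape of the bar; the one meant has the colours described above.

How it is judged:
By the outcome, as a careful person would: the job done as asked, in the order asked, and still so for the second after the job is handed in, with the robot touching nothing.
It also fails if it takes over 72 s, if anything falls off the work surface, if the arm or the gripper's body presses on something with over 40 N, if the wrist force passes 120 N, or if a joint passes its speed limit or range.

## Robot

A 6-joint arm with a two-finger parallel gripper is mounted at the origin on the work surface. World frame = base frame: x ahead of the robot, y to its left, z up, the work surface at z = 0. Lengths are in m, angles in rad, forces in N, time in s.
With the tool pointing down it reaches from about 0.35 to 0.775 m from the base axis. Payload 5.5 kg.
Tool frame: the origin (TCP) lies midway between the tips of the shut fingers; the grasp point (between the pads) lies 19 mm behind it; z points along the fingers, y is the line along which they close (so a half turn about z gives the same grasp; the last joint's range is limited). The gripper opens to 85 mm and grips with 20 to 120 N. Pads are 22 mm wide; open, the fingers measure 114 mm over their backs; the gripper's body (76 mm by 85 mm) begins 54 mm behind the grasp point. The pads swing forward as they close: fully open they stand 13 mm farther back than shut.
Start: joints at [1.047, 0.313, 0.046, 1.304, 0, 1.431], TCP at [0.215, 0.533, 0.231] pointing down, gripper open.
Joint ranges: [-2.76, 2.76], [-0.86, 1.69], [-1.03, 1.26], [-2.2, 2.34], [-1.47, 1.5], [-3.14, 3.14]. Speed limits (rad/s): [2.57, 2.57, 3.14, 3.14, 3.14, 3.14].

## Interface

Orientations are given as a unit quaternion [w, x, y, z].
In Python, from workcell import env gives the robot as it stands. The module is installed in compiled form; this text tells all that it offers.
- The arm moves only by the tool servo_tool, never from a script. Its argument "increments" is a list of rows, each an object of numbers: "grip": the closure, from 0 (fully open) to 1 (shut); "x", "y", "z": the shift along the tool's x, y, z in mm; "roll": the turn about the tool's z in degrees. In form: [{"grip": .., "x": .., "y": .., "z": .., "roll": ..}, ...]. A call has 1 to 5 rows; each row shifts and turns the commanded pose from where the row before left it, along the tool's axes as they then stand; what a row does not reach is not made up. A row lasts 1/12 s, in which the tool goes at most 41.7 mm and 7.16 degrees, less where a joint would pass 70% of its speed; a pose out of reach is approached as far as the arm can. A call is refused whole if a number of a shift passes 41.7 or a number of a turn 7.16, either way. A call with a gripper value outside its range is refused whole. The fingers move at their own pace and stop on an object; "grip_force" is the grip in N (left out, the last holds). Time passes only in rows, so rows that do not move let the fingers close. It gives the time, the measured TCP pose, the force, the opening and the grip force at its end, in the units of the state.
- env.get_state(): the state, without advancing time (a new reading comes with each control period).
- env.read_camera(name): name is "scene" or "top"; returns the picture (420x560x3 uint8, red, green, blue); there is no depth.
- env.get_calibration(name): a dict with "vertical_fov" (degrees; the focal length in pixels is half the picture's height over the tangent of half this angle, whatever the lens; pixels are square), "cx", "cy" (the principal point, pixels), "rvec" (rotation vector, rad) and "tvec" (3), from world to camera coordinates, as OpenCV has them. Camera axes: x right, y down, z forward; pixel columns grow to the right and rows downward; lengths in m; the calibration is good to about 2 mm. A picture is of the moment at which its call begins. get_calibration takes no time and is no camera call.
- env.hand_in(): hands the job in; it is judged then, once.
The state is a dict: "clock": time; "joint_pos": joint angles; "qvel": joint speeds; "tau": joint torques, N m; "tcp_pos": TCP position; "orientation": TCP orientation; "wrist_force": force on the tool from outside, world axes, zero at the start; "ft_torque": the same for the moment, N m; "finger_gap": finger opening in m; "grip_force": force on a finger pad.
Only numpy, scipy, OpenCV 4.12 (cv2) and the standard library are available. Lean on these libraries where they do the work, as an engineer would, in place of code of your own. Each camera call takes 0.05 s, during which the arm holds its last target. There are 200 camera calls.

## Working session

There is one attempt and no reset: what is moved stays moved. The work goes in short steps, Python scripts to look and compute and a tool call to move; the robot and the scene stay as the last step left them, time stands still between calls to the robot, and variables do not carry over. Pictures are saved under pics/ and viewed, at most 10 in all, crops included, and the job is handed in when it is done.

Besides the shell and the picture viewer there is one more tool, called after "Call:" in YAML: its name, and indented under it one key for each argument. servo_tool: Moves the arm, as the interface text tells. Its arguments: {"type":"object","properties":{"increments":{"type":"array"},"grip_force":{"type":"number"}},"required":["increments"]}

```bash
mkdir -p pics; python3 - <<'E'
from workcell import env
import cv2
for n in("scene","top"):
    im=env.read_camera(n); cv2.imwrite(f"pics/{n}0.png",im[:,:,::-1]); print(n,env.get_calibration(n))
print(env.get_state())
E
```

```text
scene {'vertical_fov': 45.13638358723902, 'cx': 276.3172339983441, 'cy': 203.53785327748264, 'rvec': array([ 1.66251225,  2.09926812, -0.69081734]), 'tvec': array([ 0.27177892, -0.26716725,  1.99210984])}
top {'vertical_fov': 55.40417350080669, 'cx': 282.36910016407336, 'cy': 206.2131574951057, 'rvec': array([ 2.1422322 , -2.17876347,  0.1356917 ]), 'tvec': array([-0.16364162,  0.51848327,  1.26374468])}
{'clock': 0.1, 'joint_pos': array([1.04740907e+00, 3.13949105e-01, 4.50971114e-02, 1.30360644e+00,
       1.56200144e-05, 1.43119603e+00]), 'qvel': array([ 0.00201887, -0.00155284,  0.00323129,  0.00010732,  0.00034027,
        0.00186052]), 'tau': array([ 3.05049674e-03, -4.81723988e+01,  2.99244726e+01,  1.27037993e-02,
       -5.43128363e-05,  2.29885273e-06]), 'tcp_pos': array([0.21507492, 0.53277076, 0.23048635]), 'orientation': array([-2.77856018e-04,  1.90717900e-01,  9.81644534e-01, -7.83266837e-04]), 'wrist_force': array([-0.32613222,  0.29810704,  0.18198765]), 'ft_torque': array([-0.00641459, -0.0072877 , -0.00296886]), 'grip_force': 0.0, 'finger_gap': 0.08551407796563662}
```

View pics/scene0.png

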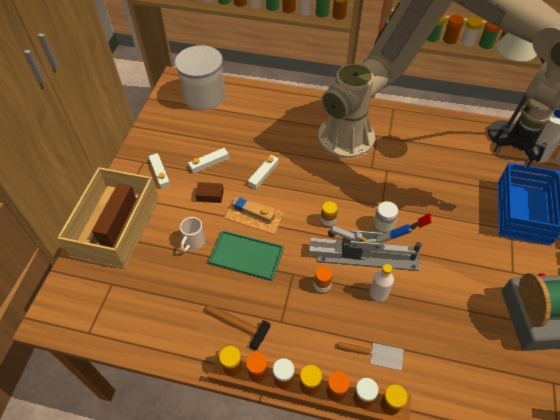

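View pics/top0.png

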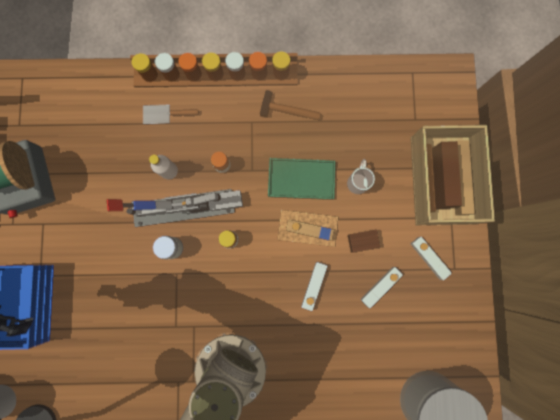

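The top view shows the candidates for the bar: wooden with a blue band on the cork mat (310,230), and white bars at (315,286), (382,288) and (432,258). The dark pieces at (365,241) and (447,175) are the offcut and a block in a box. By the description I choose the one on the mat; the pliers are at (187,207) with their jaws to the right, and the tray is at (302,179). Next is a close crop to check.

```bash
cat > h.py <<'E'
from workcell import env
import cv2, numpy as np
def cam(n):
    c=env.get_calibration(n); f=210/np.tan(np.radians(c['vertical_fov']/2))
    return np.array([[f,0,c['cx']],[0,f,c['cy']],[0,0,1.]]),np.array(c['rvec']),np.array(c['tvec'])
def proj(n,P):
    K,r,t=cam(n); return cv2.projectPoints(np.array(P,float).reshape(-1,1,3),r,t,K,None)[0][:,0]
def w(n,uv,z):
    K,r,t=cam(n); R=cv2.Rodrigues(r)[0]; d=R.T@np.linalg.inv(K)@np.array([*uv,1.]); o=-R.T@t
    return o+d*(z-o[2])/d[2]
E
python3 - <<'E'
from h import *
im=cv2.imread("pics/top0.png"); a=cv2.resize(im[145:265,100:380],(800,343),interpolation=cv2.INTER_CUBIC)
s=cv2.imread("pics/scene0.png"); b=cv2.resize(s[190:305,210:440],(514,257),interpolation=cv2.INTER_CUBIC)
o=np.zeros((600,800,3),np.uint8); o[:343]=a; o[343:,:514]=b
cv2.imwrite("pics/c1.png",o)
for q in [(230,370),(310,230),(302,179),(187,207)]: print(q,w("top",q,0.01).round(3))
# mask fits
hsv=cv2.cvtColor(im,cv2.COLOR_BGR2HSV)
def fit(m,name):
    k,l,st,ce=cv2.connectedComponentsWithStats(m.astype(np.uint8))
    i=1+np.argmax(st[1:,4]); pts=np.argwhere(l==i)[:,::-1].astype(np.float32)
    r=cv2.minAreaRect(pts); print(name,st[i],r,cv2.boxPoints(r).round(1).tolist())
H,S,V=[hsv[...,i].astype(int) for i in range(3)]
fit((abs(H-70)<20)&(S>90),"tray")
m=(abs(H-112)<15)&(S>120); m2=m.copy(); m2[:, :270]=0; m2[:,360:]=0; m2[:200]=0;m2[260:]=0; fit(m2,"blueband")
m2=m.copy(); m2[:,:120]=0;m2[:,200:]=0; fit(m2,"bluehandle")
E
```

```text
(230, 370) [0.004 0.001 0.01 ]
(310, 230) [ 0.438 -0.262  0.01 ]
(302, 179) [ 0.608 -0.239  0.01 ]
(187, 207) [0.521 0.141 0.01 ]
tray [  0 170   9  17  80] ((4.0, 178.0), (16.0, 8.0), 90.0) [[-0.0, 170.0], [8.0, 170.0], [8.0, 186.0], [0.0, 186.0]]Traceback (most recent call last):
  File "<stdin>", line 15, in <module>
  File "<stdin>", line 11, in fit
    return _wrapfunc(a, 'argmax', axis=axis, out=out, **kwds)
    return bound(*args, **kwds)
ValueError: attempt to get argmax of an empty sequence
```

View pics/c1.png

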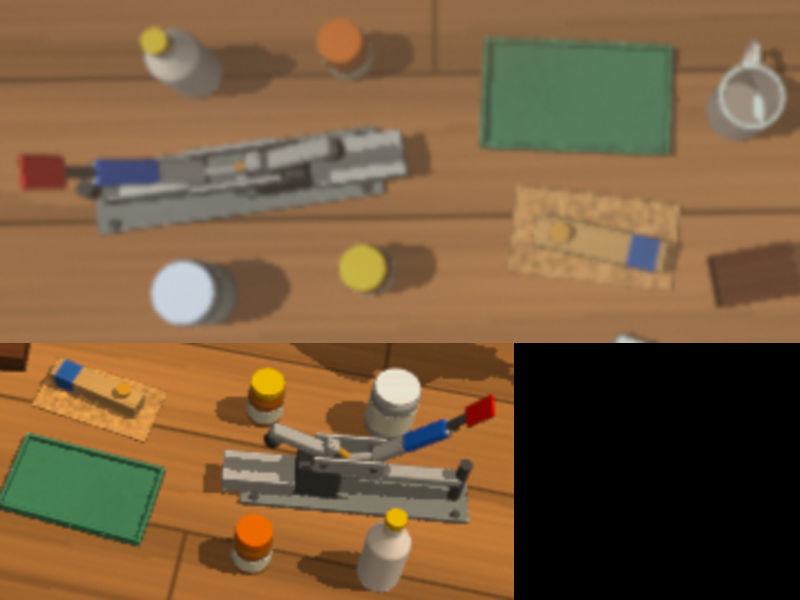

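The crop shows the wooden bar with the blue band at crop (644,253) and the brass pin at (560,231), so the choice is right. The pliers' jaw tip is at crop (405,153), the red tab at (42,171), and the tray's corners are clear.

```bash
python3 - <<'E'
from h import *
T=lambda c,z:w("top",(100+c[0]/2.857-.3,145+c[1]/2.857-.3),z)
Sc=lambda c,z:w("scene",(210+c[0]/2.235-.3,190+(c[1]-343)/2.235-.3),z)
def show(n,pts,f=T):
    P=np.array([f(p[:2],p[2]) for p in pts]); print(n,P[:,:2].round(4).tolist(),'mean',P.mean(0)[:2].round(4)); return P
def rect(P):
    a=(P[1]-P[0]+P[2]-P[3])/2;b=(P[3]-P[0]+P[2]-P[1])/2
    print('  len',np.linalg.norm(a[:2]).round(4),np.linalg.norm(b[:2]).round(4),'ang',np.degrees(np.arctan2(a[1],a[0])).round(2))
rect(show("tray",[(484,38,.017),(675,45,.017),(672,155,.017),(481,148,.017)]))
rect(show("trayS",[(27,436,.017),(163,465,.017),(138,543,.017),(-2,508,.017)],Sc))
rect(show("mat",[(516,186,.005),(681,207,.005),(672,290,.005),(508,270,.005)]))
rect(show("bar",[(536,214,.035),(664,238,.035),(659,273,.035),(532,248,.035)]))
show("band,pin",[(644,253,.035),(560,231,.049)])
show("pinS",[(123,389,.049)],Sc)
show("jawend",[(404,130,.045),(407,177,.045)])
show("jawendS",[(224,452,.045),(224,486,.045)],Sc)
show("base edge",[(100,233,.01),(385,192,.01)])
show("baseS",[(242,501,.01),(467,521,.01)],Sc)
show("jars",[(363,268,.085),(340,41,.085),(183,293,.1),(154,41,.165),(752,97,.09)])
E
```

```text
tray [[0.6797, -0.1311], [0.6677, -0.3532], [0.5386, -0.3454], [0.5504, -0.126]] mean [ 0.6091 -0.2389]
  len 0.2211 0.1294 ang -93.08
trayS [[0.5488, -0.3384], [0.5522, -0.1256], [0.6864, -0.131], [0.6776, -0.3429]] mean [ 0.6162 -0.2345]
  len 0.2124 0.1316 ang 88.35
mat [[0.5071, -0.1655], [0.4795, -0.3555], [0.3844, -0.342], [0.4104, -0.1548]] mean [ 0.4453 -0.2544]
  len 0.1905 0.0967 ang -98.08
bar [[0.4716, -0.1875], [0.4421, -0.3309], [0.403, -0.324], [0.4334, -0.1823]] mean [ 0.4375 -0.2562]
  len 0.1456 0.0391 ang -101.86
band,pin [[0.4256, -0.3079], [0.4509, -0.2136]] mean [ 0.4383 -0.2607]
pinS [[0.453, -0.2112]] mean [ 0.453  -0.2112]
jawend [[0.5682, -0.0403], [0.5148, -0.0435]] mean [ 0.5415 -0.0419]
jawendS [[0.5267, -0.0393], [0.5833, -0.0281]] mean [ 0.555  -0.0337]
base edge [[0.4604, 0.3115], [0.5021, -0.0147]] mean [0.4812 0.1484]
baseS [[0.5818, -0.0], [0.5407, 0.322]] mean [0.5613 0.161 ]
jars [[0.412, 0.0005], [0.6621, 0.0258], [0.3882, 0.1891], [0.6455, 0.2048], [0.591, -0.4249]] mean [ 0.5398 -0.0009]
```

```bash
cat > p.py <<'E'
from h import *
from scipy.spatial.transform import Rotation as Ro
u=np.array([.127,-.992]); n=np.array([.992,.127]); O=np.array([.528,.1006])
def pl(x,y=0): return O+x*u+y*n
def pose():
    s=env.get_state(); q=s['orientation']; R=Ro.from_quat([*q[1:],q[0]]).as_matrix()
    return [*s['tcp_pos'],np.degrees(np.arctan2(R[1,0],R[0,0]))]
def plan(c,t,N=None):
    "c,t: x,y,z m, yaw of tool x in deg -> N equal rows, mm/deg"
    c=np.array(c,float);t=np.array(t,float);r=(c[3]-t[3]+180)%360-180
    while True:
        if N is None: N0=max(1,int(np.ceil(max(abs(r)/7.1,np.linalg.norm(t[:3]-c[:3])*1000/41))))
        else: N0=N
        ph=np.exp(1j*np.radians(c[3]-np.arange(N0)*r/N0)).sum()
        d=complex(*(t[:2]-c[:2])*1000)/ph; z=-(t[2]-c[2])*1000/N0
        if N or np.hypot(abs(d),z)<41.6: break
        N=N0+1
    print(N0,"rows: x %.1f y %.1f z %.1f roll %.2f"%(d.real,-d.imag,z,r/N0)); return list(t)
E
python3 - <<'E'
from p import *
c=pose();print(c)
c[2]+=.08
c=plan(c,[.427,-.308,.31,76.5],25)
c=plan(c,[.427,-.308,.09,76.5])
print(proj("top",[[*pl(75),.045],[*pl(140,.025),.045],[*pl(140,-.025),.045]]))
E
```

```text
[np.float64(0.21507492058818503), np.float64(0.5327707563138284), np.float64(0.23048635176075133), np.float64(158.01061469618975)]
25 rows: x -36.5 y -9.6 z 0.0 roll 3.26
6 rows: x 0.0 y -0.0 z 36.7 roll 0.00
[[10818.44209086 -1317.95017133]
 [13667.8326574  -1728.47728547]
 [13687.92238927 -1726.51822794]]
```

Call:
servo_tool:
  increments:
    - {"grip": 0, "x": 0, "y": 0, "z": -40, "roll": 0}
    - {"grip": 0, "x": 0, "y": 0, "z": -40, "roll": 0}

```text
clock: 0.27
tcp_pos: [0.2139, 0.5307, 0.3082]
orientation: [-0.002, 0.191, 0.982, -0.005]
wrist_force: [0.7, 1.8, 1.4]
finger_gap: 0.0853
grip_force: 0.0
```

Call:
servo_tool:
  increments:
    - {"grip": 0, "x": -36.5, "y": -9.6, "z": 0, "roll": 3.26}
    - {"grip": 0, "x": -36.5, "y": -9.6, "z": 0, "roll": 3.26}
    - {"grip": 0, "x": -36.5, "y": -9.6, "z": 0, "roll": 3.26}
    - {"grip": 0, "x": -36.5, "y": -9.6, "z": 0, "roll": 3.26}
    - {"grip": 0, "x": -36.5, "y": -9.6, "z": 0, "roll": 3.26}

```text
clock: 0.68
tcp_pos: [0.3533, 0.4031, 0.3108]
orientation: [-0.0, 0.329, 0.944, -0.0]
wrist_force: [-0.1, 0.3, -0.9]
finger_gap: 0.0849
grip_force: 0.0
```

Call:
servo_tool:
  increments:
    - {"grip": 0, "x": -36.5, "y": -9.6, "z": 0, "roll": 3.26}
    - {"grip": 0, "x": -36.5, "y": -9.6, "z": 0, "roll": 3.26}
    - {"grip": 0, "x": -36.5, "y": -9.6, "z": 0, "roll": 3.26}
    - {"grip": 0, "x": -36.5, "y": -9.6, "z": 0, "roll": 3.26}
    - {"grip": 0, "x": -36.5, "y": -9.6, "z": 0, "roll": 3.26}

```text
clock: 1.1
tcp_pos: [0.4483, 0.2405, 0.3108]
orientation: [-0.0, 0.46, 0.888, -0.0]
wrist_force: [0.9, 0.6, -0.0]
finger_gap: 0.0851
grip_force: 0.0
```

Call:
servo_tool:
  increments:
    - {"grip": 0, "x": -36.5, "y": -9.6, "z": 0, "roll": 3.26}
    - {"grip": 0, "x": -36.5, "y": -9.6, "z": 0, "roll": 3.26}
    - {"grip": 0, "x": -36.5, "y": -9.6, "z": 0, "roll": 3.26}
    - {"grip": 0, "x": -36.5, "y": -9.6, "z": 0, "roll": 3.26}
    - {"grip": 0, "x": -36.5, "y": -9.6, "z": 0, "roll": 3.26}

```text
clock: 1.52
tcp_pos: [0.4938, 0.0579, 0.3108]
orientation: [-0.0, 0.581, 0.814, -0.0]
wrist_force: [0.4, 1.6, 0.6]
finger_gap: 0.0856
grip_force: 0.0
```

Call:
servo_tool:
  increments:
    - {"grip": 0, "x": -36.5, "y": -9.6, "z": 0, "roll": 3.26}
    - {"grip": 0, "x": -36.5, "y": -9.6, "z": 0, "roll": 3.26}
    - {"grip": 0, "x": -36.5, "y": -9.6, "z": 0, "roll": 3.26}
    - {"grip": 0, "x": -36.5, "y": -9.6, "z": 0, "roll": 3.26}
    - {"grip": 0, "x": -36.5, "y": -9.6, "z": 0, "roll": 3.26}

```text
clock: 1.93
tcp_pos: [0.4863, -0.13, 0.3108]
orientation: [-0.0, 0.691, 0.723, -0.0]
wrist_force: [0.3, 0.4, -0.5]
finger_gap: 0.0853
grip_force: 0.0
```

Call:
servo_tool:
  increments:
    - {"grip": 0, "x": -36.5, "y": -9.6, "z": 0, "roll": 3.26}
    - {"grip": 0, "x": -36.5, "y": -9.6, "z": 0, "roll": 3.26}
    - {"grip": 0, "x": -36.5, "y": -9.6, "z": 0, "roll": 3.26}
    - {"grip": 0, "x": -36.5, "y": -9.6, "z": 0, "roll": 3.26}
    - {"grip": 0, "x": -36.5, "y": -9.6, "z": 0, "roll": 3.26}

```text
clock: 2.35
tcp_pos: [0.4262, -0.3083, 0.3107]
orientation: [-0.0, 0.786, 0.618, 0.0]
wrist_force: [1.3, 0.6, -0.2]
finger_gap: 0.0852
grip_force: 0.0
```

Call:
servo_tool:
  increments:
    - {"grip": 0, "z": 40}
    - {"grip": 0, "z": 40}
    - {"grip": 0, "z": 40}
    - {"grip": 0, "z": 40}
    - {"grip": 0, "z": 40}

```text
invalid input at $.increments[0]: expected keys grip, x, y, z, roll
```

```bash
python3 - <<'E'
from p import *
c=pose();print(np.round(c,4)); 
c=plan(c,[.427,-.308,.055,76.5],2)
im=env.read_camera("scene"); cv2.imwrite("pics/s1.png",im[:,:,::-1])
a=cv2.resize(im[170:260,200:300,::-1],(600,540),interpolation=cv2.INTER_CUBIC);cv2.imwrite("pics/c2.png",a)
E
```

```text
[ 0.4262 -0.3083  0.3107 76.3502]
2 rows: x 0.2 y 0.3 z 127.9 roll -0.07
```

View pics/c2.png

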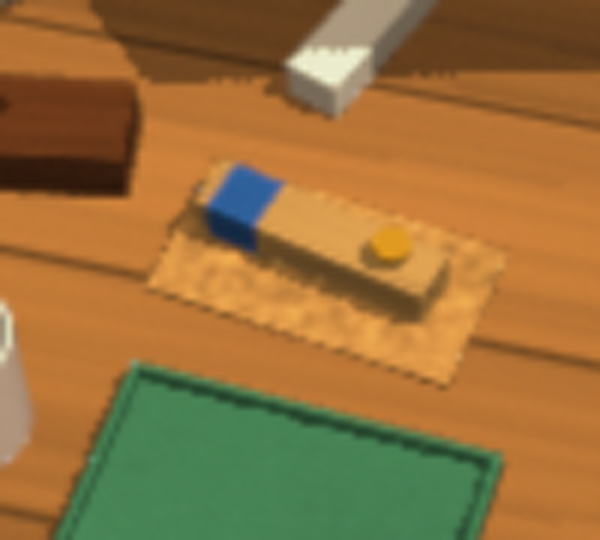

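The bar is free on its mat. Its band top is centred at crop (246,194) and the pin head at (391,244). I'll check these against the top-view estimate.

```bash
python3 - <<'E'
from p import *
f=lambda c,z:w("scene",(200+c[0]/6-.4,170+c[1]/6-.4),z)
b=f((246,194),.035);q=f((391,244),.049);print(b,q,np.degrees(np.arctan2(*(q-b)[1::-1])))
E
```

```text
[ 0.42789689 -0.30499642  0.035     ] [ 0.45288261 -0.21115131  0.049     ] 75.0911818099065
```

Call:
servo_tool:
  increments:
    - {"grip": 0, "x": 0, "y": 0, "z": 41, "roll": 0}
    - {"grip": 0, "x": 0, "y": 0, "z": 41, "roll": 0}
    - {"grip": 0, "x": 0, "y": 0, "z": 41, "roll": 0}
    - {"grip": 0, "x": 0, "y": 0, "z": 41, "roll": 0}
    - {"grip": 0, "x": 0, "y": 0, "z": 41, "roll": 0}

```text
clock: 2.82
tcp_pos: [0.4267, -0.3061, 0.1044]
orientation: [-0.0, 0.785, 0.619, 0.0]
wrist_force: [2.0, 0.2, -0.4]
finger_gap: 0.0853
grip_force: 0.0
```

Call:
servo_tool:
  increments:
    - {"grip": 0, "x": 0, "y": 0, "z": 35, "roll": 1.2}
    - {"grip": 0, "x": 0, "y": 0, "z": 35, "roll": 0}
    - {"grip": 0, "x": 0, "y": 0, "z": 20, "roll": 0}
    - {"grip": 0, "x": 0, "y": 0, "z": 5, "roll": 0}
    - {"grip": 0, "x": 0, "y": 0, "z": 0, "roll": 0}

```text
clock: 3.23
tcp_pos: [0.4259, -0.3051, 0.0095]
orientation: [-0.002, 0.792, 0.611, -0.0]
wrist_force: [-0.2, 0.6, -0.1]
finger_gap: 0.0854
grip_force: 0.0
```

Call:
servo_tool:
  increments:
    - {"grip": 1, "x": 0, "y": 0, "z": 0, "roll": 0}
    - {"grip": 1, "x": 0, "y": 0, "z": 0, "roll": 0}
    - {"grip": 1, "x": 0, "y": 0, "z": 0, "roll": 0}
    - {"grip": 1, "x": 0, "y": 0, "z": 0, "roll": 0}
    - {"grip": 1, "x": 0, "y": 0, "z": 0, "roll": 0}
  grip_force: 60

```text
clock: 3.65
tcp_pos: [0.4282, -0.3076, 0.0131]
orientation: [0.002, 0.792, 0.611, 0.0]
wrist_force: [-0.6, 1.5, 6.6]
finger_gap: 0.035
grip_force: 61.0
```

Call:
servo_tool:
  increments:
    - {"grip": 1, "x": 0, "y": 0, "z": 0, "roll": 0}
    - {"grip": 1, "x": 0, "y": 0, "z": 0, "roll": 0}
    - {"grip": 1, "x": 0, "y": 0, "z": 0, "roll": 0}
    - {"grip": 1, "x": 0, "y": 0, "z": 0, "roll": 0}

```text
clock: 3.98
tcp_pos: [0.4282, -0.3076, 0.0131]
orientation: [0.002, 0.792, 0.611, 0.0]
wrist_force: [-1.3, 0.1, 4.6]
finger_gap: 0.0353
grip_force: 61.0
```

Call:
servo_tool:
  increments:
    - {"grip": 1, "x": 0, "y": 0, "z": -15, "roll": 0}
    - {"grip": 1, "x": 0, "y": 0, "z": -25, "roll": 0}
    - {"grip": 1, "x": 0, "y": 0, "z": -30, "roll": 0}
    - {"grip": 1, "x": 0, "y": 0, "z": -20, "roll": 0}
    - {"grip": 1, "x": 0, "y": 0, "z": 0, "roll": 0}

```text
clock: 4.4
tcp_pos: [0.4295, -0.3089, 0.1062]
orientation: [0.004, 0.792, 0.611, 0.001]
wrist_force: [0.6, -0.4, -1.9]
finger_gap: 0.0347
grip_force: 60.0
```

```bash
python3 - <<'E'
from p import *
c=pose();print(np.round(c,4)); 
c=plan(c,[*pl(.27),.1,97.3])
print(proj("top",[[*pl(.075),.045],[*pl(.140,.025),.045],[*pl(.140,-.025),.045],[*pl(-.199),.1],[*pl(-.22,-.04),.01],[*pl(-.22,.04),.01],[*pl(.11,-.04),.01]]).round(1))
im=env.read_camera("scene"); t=env.read_camera("top")
o=np.zeros((600,800,3),np.uint8); 
o[:,:400]=cv2.resize(im[130:280,200:300],(400,600),interpolation=cv2.INTER_CUBIC)
o[:300,400:]=cv2.resize(t[170:260,260:380],(400,300),interpolation=cv2.INTER_CUBIC)
cv2.imwrite("pics/c3.png",o[:,:,::-1])
E
```

```text
[ 0.4295 -0.3089  0.1062 75.3116]
5 rows: x 31.1 y 23.7 z 1.2 roll -4.40
[[220.4 200. ]
 [239.5 189.5]
 [241.5 204.7]
 [128.8 210.3]
 [134.  226.3]
 [131.6 202.3]
 [234.1 211.8]]
```

View pics/c3.png

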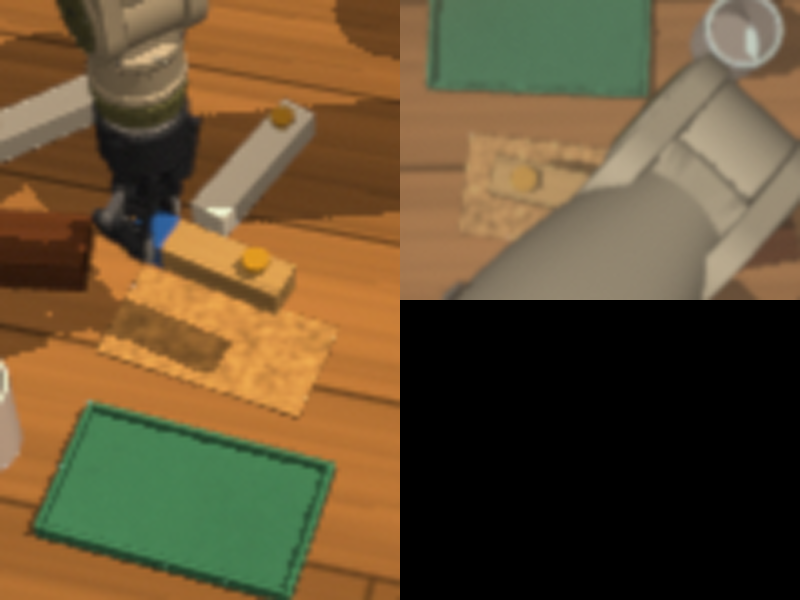

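The bar is held level by its band. The pin head is at scene (263.7,195.3) and top (297.2,223.7), so I can triangulate it in the tool frame.

```bash
python3 - <<'E'
from p import *
def tri(a,b):
    Ps=[]
    for n in("scene","top"):
        K,r,t=cam(n); Ps.append(K@np.c_[cv2.Rodrigues(r)[0],t])
    X=cv2.triangulatePoints(Ps[0],Ps[1],np.array(a,float),np.array(b,float));return (X[:3]/X[3]).ravel()
X=tri((263.4,194.9),(296.9,223.4));c=pose()
d=complex(*(X[:2]-c[:2]))*np.exp(-1j*np.radians(c[3]))
print(X, "tool x,y",d.real,-d.imag,"dz",X[2]-c[2])
E
```

```text
[ 0.45108717 -0.21384806  0.13325073] tool x,y 0.09618391445687181 -0.0009137642222528594 dz 0.03119508293586616
```

Call:
servo_tool:
  increments:
    - {"grip": 1, "x": 31.1, "y": 23.7, "z": 1.2, "roll": -4.4}
    - {"grip": 1, "x": 31.1, "y": 23.7, "z": 1.2, "roll": -4.4}
    - {"grip": 1, "x": 31.1, "y": 23.7, "z": 1.2, "roll": -4.4}
    - {"grip": 1, "x": 31.1, "y": 23.7, "z": 1.2, "roll": -4.4}
    - {"grip": 1, "x": 31.1, "y": 23.7, "z": 1.2, "roll": -4.4}

```text
clock: 4.92
tcp_pos: [0.5603, -0.1634, 0.093]
orientation: [-0.001, 0.659, 0.752, -0.0]
wrist_force: [0.1, -1.1, -2.4]
finger_gap: 0.0346
grip_force: 60.0
```

```bash
cat > fit.py <<'E'
from p import *
from scipy.optimize import least_squares
T=lambda c:(100+c[0]/2.857-.3,145+c[1]/2.857-.3)
S=lambda c:(210+c[0]/2.235-.3,190+(c[1]-343)/2.235-.3)
# name: (kind x, y, z)
obs=[("top",T((404,130)),('j',.025,.045)),("top",T((407,177)),('j',-.025,.045)),
("scene",S((224,452)),('j',-.025,.045)),("scene",S((224,486)),('j',.025,.045)),
("top",T((100,233)),('a',-.04,.01)),("top",T((385,192)),('b',-.04,.01)),
("scene",S((242,501)),('b',.04,.01)),("scene",S((467,521)),('a',.04,.01)),
("scene",S((464,466)),('p',0,.1))]
X=lambda k,b:{'j':.14,'a':b,'b':b+.33,'p':-.199}[k]
def P(p,x,y,z):
    c,s=np.cos(p[2]),np.sin(p[2]); return [p[0]+x*c-y*s,p[1]+x*s+y*c,z]
def res(p):
    return np.concatenate([(proj(c,[P(p,X(o[0],p[3]),o[1],o[2])])[0]-uv) for c,uv,o in obs])
r=least_squares(res,[.528,.1,np.radians(-82.7),-.22],loss='soft_l1')
p=r.x
if __name__=="__main__":
    print(p.round(4),np.degrees(p[2]),r.fun.reshape(-1,2).round(1).tolist())
    out=np.zeros((600,800,3),np.uint8)
    for n,f,(r0,r1,c0,c1),sl,sc in (("top","pics/top0.png",(180,240,120,250),(0,300),6),("scene","pics/scene0.png",(210,275,305,425),(300,600),6)):
        a=cv2.imread(f)[r0:r1,c0:c1]; H=300; k=H/(r1-r0); k=min(k,800/(c1-c0))
        a=cv2.resize(a,None,fx=k,fy=k,interpolation=cv2.INTER_CUBIC)
        def poly(pts,col,closed=True):
            q=(proj(n,[P(p,*t) for t in pts])+.5-[c0,r0])*k
            cv2.polylines(a,[q.round().astype(int)],closed,col,1)
        b=p[3]
        poly([(b,-.04,.01),(b+.33,-.04,.01),(b+.33,.04,.01),(b,.04,.01)],(0,255,0))
        poly([(.035,-.025,.045),(.14,-.025,.045),(.14,.025,.045),(.035,.025,.045)],(0,0,255))
        poly([(.075+.012*np.cos(t),.012*np.sin(t),.045) for t in np.linspace(0,6.2,16)],(255,255,0))
        poly([(-.199,0,.0),(-.199,0,.1)],(255,0,255),False)
        out[sl[0]:sl[0]+a.shape[0],:a.shape[1]]=a[:300]
    cv2.imwrite("pics/c4.png",out)
E
python3 fit.py
```

```text
[ 0.5285  0.1    -1.4463 -0.2198] -82.86863509452935 [[-1.4, -0.7], [-0.5, -1.9], [-0.5, -1.6], [-1.6, -3.8], [-0.5, -0.3], [-0.1, -0.1], [-1.3, -0.3], [0.3, 0.1], [0.5, -1.0]]
```

View pics/c4.png

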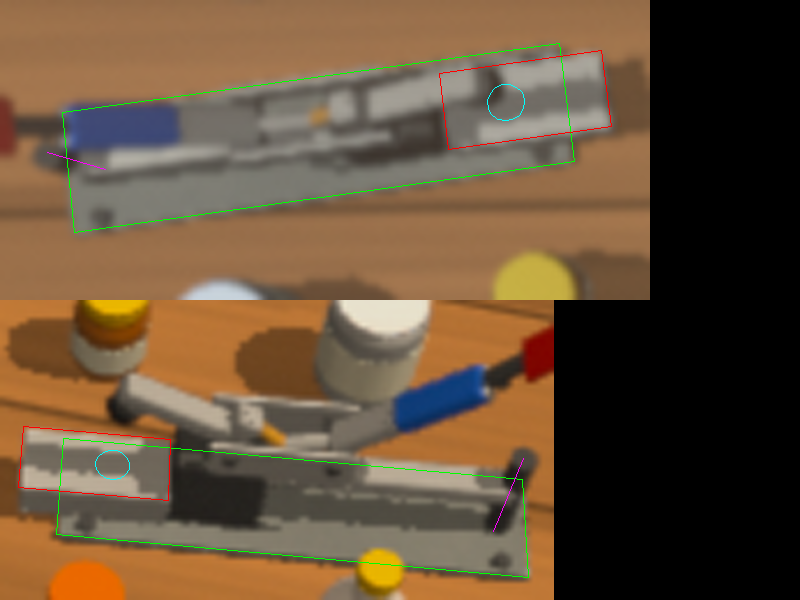

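The overlay matches base, jaw and post in both views to about a pixel. jaw_rest is near top (220,200).

```bash
sed -i 's/^u=.*/u=np.array([.1241,-.9923]); n=np.array([.9923,.1241]); O=np.array([.5285,.1])/' p.py; python3 - <<'E'
from p import *
c=pose();print(np.round(c,4),(np.array(c[:2])-O)@u,(np.array(c[:2])-O)@n)
c=plan(c,[*pl(.26,.0005),.068,97.13],2)
c=plan(c,[*pl(.1715,.0005),.068,97.13])
print(pl(.1715,.0005))
E
```

```text
[ 5.6030e-01 -1.6340e-01  9.3000e-02  9.7477e+01] 0.26533959722835104 -0.0011297635200287672
2 rows: x 2.7 y 0.8 z 12.5 roll 0.17
3 rows: x 29.5 y 0.0 z -0.0 roll 0.00
[ 0.5502793 -0.0701174]
```

Call:
servo_tool:
  increments:
    - {"grip": 1, "x": 2.7, "y": 0.8, "z": 12.5, "roll": 0.2}
    - {"grip": 1, "x": 2.7, "y": 0.8, "z": 12.5, "roll": 0.2}
    - {"grip": 1, "x": 0, "y": 0, "z": 0, "roll": 0}

```text
clock: 5.17
tcp_pos: [0.5584, -0.1566, 0.0657]
orientation: [-0.004, 0.662, 0.749, -0.001]
wrist_force: [-0.8, -0.2, -2.9]
finger_gap: 0.0351
grip_force: 60.4
```

Call:
servo_tool:
  increments:
    - {"grip": 1, "x": 20, "y": 0, "z": 0, "roll": 0}
    - {"grip": 1, "x": 25, "y": 0, "z": 0, "roll": 0}
    - {"grip": 1, "x": 25, "y": 0, "z": 0, "roll": 0}
    - {"grip": 1, "x": 18.5, "y": 0, "z": 0, "roll": 0}
    - {"grip": 1, "x": 0, "y": 0, "z": 0, "roll": 0}

```text
clock: 5.58
tcp_pos: [0.5481, -0.0685, 0.0692]
orientation: [-0.002, 0.662, 0.749, -0.0]
wrist_force: [-0.5, -0.5, -2.1]
finger_gap: 0.0348
grip_force: 60.4
```

```bash
python3 - <<'E'
from p import *
c=pose();print(np.round(c,4),(np.array(c[:2])-O)@u,(np.array(c[:2])-O)@n, env.get_state()['wrist_force'])
c=plan(c,[*pl(.1715,.0005),c[2],97.13],1)
im=env.read_camera("scene");t=env.read_camera("top")
o=np.zeros((600,800,3),np.uint8)
o[:320,:]=cv2.resize(im[210:274,260:420],(800,320),interpolation=cv2.INTER_CUBIC)
o[320:,:622]=cv2.resize(t[170:233,190:330],(622,280),interpolation=cv2.INTER_CUBIC)
cv2.imwrite("pics/c5.png",o[:,:,::-1])
E
```

```text
[ 5.48100e-01 -6.85000e-02  6.92000e-02  9.70516e+01] 0.16968362342502546 -0.0014707693754458676 [-0.53244508 -0.49392097 -2.05940928]
1 rows: x -1.8 y 2.0 z -0.0 roll -0.08
```

View pics/c5.png

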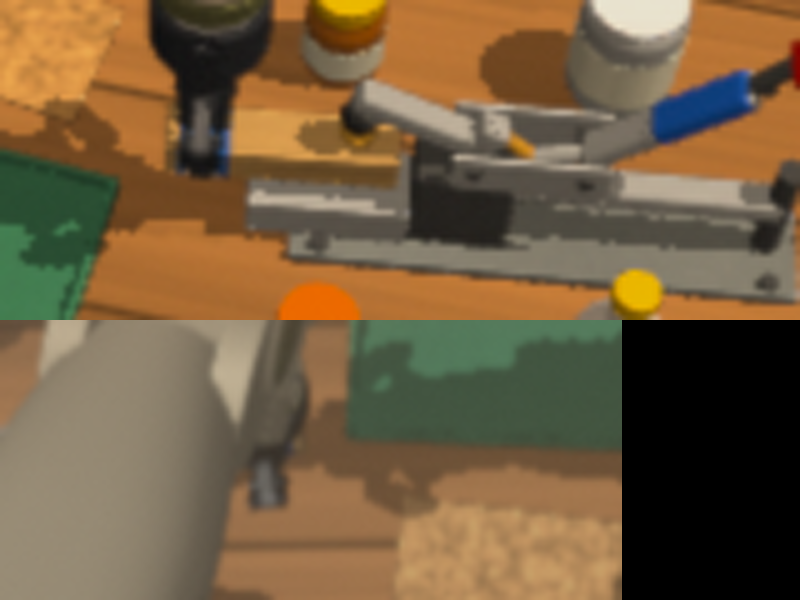

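The scene view shows the pin (crop 360,138) directly under the pad, with the bar parallel to the jaw and above it. I'll correct by 2 mm and lower it.

Call:
servo_tool:
  increments:
    - {"grip": 1, "x": -1.8, "y": 2.0, "z": 3, "roll": 0}
    - {"grip": 1, "x": 0, "y": 0, "z": 5, "roll": 0}
    - {"grip": 1, "x": 0, "y": 0, "z": 3, "roll": 0}
    - {"grip": 1, "x": 0, "y": 0, "z": 0, "roll": 0}

```text
clock: 6.02
tcp_pos: [0.5519, -0.0737, 0.058]
orientation: [-0.001, 0.664, 0.748, -0.0]
wrist_force: [-0.9, 0.1, -2.1]
finger_gap: 0.0348
grip_force: 60.4
```

Call:
servo_tool:
  increments:
    - {"grip": 1, "x": 0, "y": 0, "z": 2, "roll": 0}
    - {"grip": 1, "x": 0, "y": 0, "z": 0, "roll": 0}

```text
clock: 6.18
tcp_pos: [0.5524, -0.0733, 0.0568]
orientation: [-0.0, 0.663, 0.748, -0.0]
wrist_force: [0.9, -0.6, -2.0]
finger_gap: 0.0351
grip_force: 60.4
```

Call:
servo_tool:
  increments:
    - {"grip": 1, "x": 0, "y": 0, "z": 1.5, "roll": 0}
    - {"grip": 1, "x": 0, "y": 0, "z": 0, "roll": 0}

```text
clock: 6.35
tcp_pos: [0.5526, -0.0731, 0.0556]
orientation: [-0.0, 0.663, 0.748, 0.0]
wrist_force: [-0.2, -0.4, -1.8]
finger_gap: 0.035
grip_force: 60.4
```

Call:
servo_tool:
  increments:
    - {"grip": 1, "x": 3, "y": -1.8, "z": 0, "roll": 0}
    - {"grip": 1, "x": 0, "y": 0, "z": 1, "roll": 0}
    - {"grip": 1, "x": 0, "y": 0, "z": 0, "roll": 0}
    - {"grip": 1, "x": 0, "y": 0, "z": 0, "roll": 0}

```text
clock: 6.68
tcp_pos: [0.5504, -0.0701, 0.0548]
orientation: [0.0, 0.663, 0.749, 0.0]
wrist_force: [0.0, 0.3, -2.2]
finger_gap: 0.0344
grip_force: 60.4
```

Call:
servo_tool:
  increments:
    - {"grip": 1, "x": 0, "y": 0, "z": 1, "roll": 0}
    - {"grip": 1, "x": 0, "y": 0, "z": 0, "roll": 0}
    - {"grip": 1, "x": 0, "y": 0, "z": 0, "roll": 0}

```text
clock: 6.93
tcp_pos: [0.5505, -0.0703, 0.0537]
orientation: [-0.0, 0.663, 0.748, 0.0]
wrist_force: [-0.0, 0.1, -2.5]
finger_gap: 0.035
grip_force: 60.4
```

Call:
servo_tool:
  increments:
    - {"grip": 1, "x": 0, "y": 0, "z": 1, "roll": 0}
    - {"grip": 1, "x": 0, "y": 0, "z": 0, "roll": 0}

```text
clock: 7.1
tcp_pos: [0.5507, -0.0704, 0.0531]
orientation: [0.0, 0.663, 0.748, 0.0]
wrist_force: [-0.2, -0.4, 0.9]
finger_gap: 0.0349
grip_force: 60.8
```

Call:
servo_tool:
  increments:
    - {"grip": 1, "x": 0, "y": 0, "z": 1, "roll": 0}
    - {"grip": 1, "x": 0, "y": 0, "z": 0, "roll": 0}

```text
clock: 7.27
tcp_pos: [0.5507, -0.0705, 0.0528]
orientation: [0.0, 0.663, 0.748, 0.0]
wrist_force: [-2.7, -1.3, 7.5]
finger_gap: 0.0352
grip_force: 61.6
```

Call:
servo_tool:
  increments:
    - {"grip": 1, "x": 0, "y": 0, "z": 1, "roll": 0}
    - {"grip": 1, "x": 0, "y": 0, "z": 0, "roll": 0}

```text
clock: 7.43
tcp_pos: [0.5507, -0.0706, 0.0526]
orientation: [0.001, 0.663, 0.748, 0.0]
wrist_force: [-4.9, -1.2, 12.2]
finger_gap: 0.0347
grip_force: 62.4
```

Call:
servo_tool:
  increments:
    - {"grip": 1, "x": 0, "y": 0, "z": -2, "roll": 0}
    - {"grip": 0.6, "x": 0, "y": 0, "z": 0, "roll": 0}
    - {"grip": 0.3, "x": 0, "y": 0, "z": 0, "roll": 0}
    - {"grip": 0.2, "x": 0, "y": 0, "z": 0, "roll": 0}
    - {"grip": 0.1, "x": 0, "y": 0, "z": 0, "roll": 0}

```text
clock: 7.85
tcp_pos: [0.5505, -0.0702, 0.0526]
orientation: [-0.0, 0.663, 0.748, 0.0]
wrist_force: [0.3, 0.2, 0.6]
finger_gap: 0.07
grip_force: 0.0
```

Call:
servo_tool:
  increments:
    - {"grip": 0.1, "x": 0, "y": 0, "z": 0, "roll": 0}
    - {"grip": 0, "x": 0, "y": 0, "z": -10, "roll": 0}
    - {"grip": 0, "x": 0, "y": 0, "z": -30, "roll": 0}
    - {"grip": 0, "x": 0, "y": 0, "z": -40, "roll": 0}
    - {"grip": 0, "x": 0, "y": 0, "z": -40, "roll": 0}

```text
clock: 8.27
tcp_pos: [0.5494, -0.07, 0.1739]
orientation: [-0.001, 0.663, 0.748, -0.0]
wrist_force: [1.5, -0.0, 0.7]
finger_gap: 0.0853
grip_force: 0.0
```

Call:
servo_tool:
  increments:
    - {"grip": 1, "x": 0, "y": 0, "z": -40, "roll": 0}
    - {"grip": 1, "x": 0, "y": 0, "z": -40, "roll": 0}
    - {"grip": 1, "x": 0, "y": 0, "z": -40, "roll": 0}
    - {"grip": 1, "x": 0, "y": 0, "z": -10, "roll": 0}
    - {"grip": 1, "x": 0, "y": 0, "z": 0, "roll": 0}

```text
clock: 8.68
tcp_pos: [0.5522, -0.0707, 0.3079]
orientation: [0.004, 0.663, 0.748, 0.002]
wrist_force: [0.5, 0.2, -0.1]
finger_gap: 0.0254
grip_force: 0.0
```

```bash
python3 - <<'E'
from p import *
c=pose();print(np.round(c,4),env.get_state()['joint_pos'].round(2))
import math
def hp(v,d=.1):
    a=.78-v; return -.07-d*math.cos(a)+.007*math.sin(a), .1+d*math.sin(a)+.007*math.cos(a)
x0,z0=hp(0); c=plan(c,[*pl(x0),z0+.1,97.13]); c=plan(c,[*pl(x0),z0+.015,97.13])
for v in np.arange(0,.76,.1):
    x,z=hp(v); print(round(v,2),round((x-x0)*1e3,1),round((z-z0)*1e3,1),round(z,4))
im=env.read_camera("scene");t=env.read_camera("top")
o=np.zeros((600,800,3),np.uint8)
o[:320,:]=cv2.resize(im[210:274,260:420],(800,320),interpolation=cv2.INTER_CUBIC)
o[320:,:622]=cv2.resize(t[170:233,190:330],(622,280),interpolation=cv2.INTER_CUBIC)
cv2.imwrite("pics/c6.png",o[:,:,::-1])
E
```

```text
[ 5.52200e-01 -7.07000e-02  3.07900e-01  9.69136e+01] [-0.27  0.26  0.16  1.46  0.    1.18]
8 rows: x 38.6 y -0.4 z 4.1 roll -0.03
3 rows: x 0.0 y 0.0 z 28.3 roll 0.00
0.0 0.0 0.0 0.1753
0.1 -7.2 -7.0 0.1683
0.2 -13.6 -14.6 0.1607
0.3 -19.3 -22.9 0.1524
0.4 -24.1 -31.7 0.1436
0.5 -28.0 -40.9 0.1344
0.6 -31.0 -50.5 0.1248
0.7 -33.0 -60.3 0.115
```

View pics/c6.png

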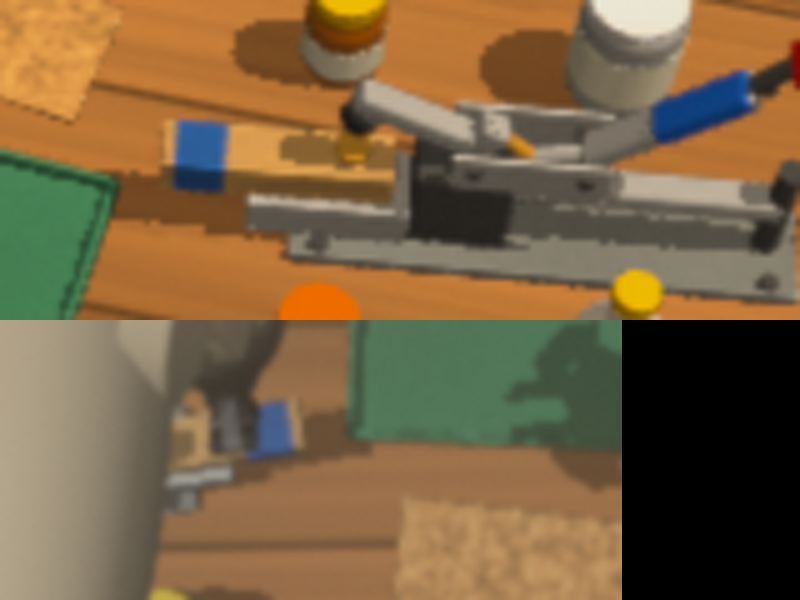

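The bar lies on the lower jaw, with the blue band at crop (200,155) and the pin under the pad at (353,148). I'll check that against the projection.

```bash
python3 - <<'E'
from p import *
S=lambda *P:((proj("scene",[P])[0]+.5-[260,210])*5).round(0)
Tt=lambda *P:((proj("top",[P])[0]+.5-[190,170])*4.443+[0,320]).round(0)
print("pinhead",S(*pl(.075),.089))
for n_ in(.018,-.018):
  print("bar top grip-end",S(*pl(.197,n_),.075),Tt(*pl(.197,n_),.075),"pin end",S(*pl(.047,n_),.075))
print("jaw end",S(*pl(.14,.025),.045),S(*pl(.14,-.025),.045),Tt(*pl(.14,-.025),.045))
E
```

```text
pinhead [352. 142.]
bar top grip-end [158. 161.] [300. 400.] pin end [393. 182.]
bar top grip-end [163. 114.] [307. 450.] pin end [395. 134.]
jaw end [244. 202.] [250. 137.] [232. 476.]
```

Call:
servo_tool:
  increments:
    - {"grip": 1, "x": 38.6, "y": -0.4, "z": 4, "roll": 0}
    - {"grip": 1, "x": 38.6, "y": -0.4, "z": 4, "roll": 0}
    - {"grip": 1, "x": 38.6, "y": -0.4, "z": 4, "roll": 0}
    - {"grip": 1, "x": 38.6, "y": -0.4, "z": 4, "roll": 0}
    - {"grip": 1, "x": 38.6, "y": -0.4, "z": 4, "roll": 0}

```text
clock: 9.2
tcp_pos: [0.5235, 0.1224, 0.2802]
orientation: [-0.002, 0.663, 0.748, -0.001]
wrist_force: [-0.1, 0.3, -0.9]
finger_gap: 0.0001
grip_force: 0.0
```

Call:
servo_tool:
  increments:
    - {"grip": 1, "x": 38.6, "y": -0.4, "z": 4, "roll": 0}
    - {"grip": 1, "x": 38.6, "y": -0.4, "z": 4, "roll": 0}
    - {"grip": 1, "x": 38.6, "y": -0.4, "z": 4, "roll": 0}
    - {"grip": 1, "x": 0, "y": 0, "z": 0, "roll": 0}
    - {"grip": 1, "x": 0, "y": 0, "z": 0, "roll": 0}

```text
clock: 9.62
tcp_pos: [0.5082, 0.2375, 0.268]
orientation: [-0.001, 0.662, 0.75, -0.002]
wrist_force: [0.1, -0.5, 0.4]
finger_gap: -0.0002
grip_force: 0.0
```

```bash
python3 - <<'E'
from p import *
c=pose();print(np.round(c,4),(np.array(c[:2])-O)@u,(np.array(c[:2])-O)@n)
plan(c,[*pl(-.1362),.19,97.13],3)
E
```

```text
[ 0.5082  0.2375  0.268  97.1605] -0.13893987151768977 -0.0031166946892055934
3 rows: x -0.9 y 1.0 z 26.0 roll 0.01
```

Call:
servo_tool:
  increments:
    - {"grip": 1, "x": -0.9, "y": 1, "z": 26, "roll": 0}
    - {"grip": 1, "x": -0.9, "y": 1, "z": 26, "roll": 0}
    - {"grip": 1, "x": -0.9, "y": 1, "z": 24, "roll": 0}
    - {"grip": 1, "x": 0, "y": 0, "z": 8, "roll": 0}
    - {"grip": 1, "x": 0, "y": 0, "z": 6, "roll": 0}

```text
clock: 10.03
tcp_pos: [0.5122, 0.2317, 0.1786]
orientation: [-0.001, 0.664, 0.748, -0.002]
wrist_force: [-0.3, -1.0, 4.1]
finger_gap: 0.0002
grip_force: 1.8
```

Call:
servo_tool:
  increments:
    - {"grip": 1, "x": 3.6, "y": 0, "z": 4, "roll": 0}
    - {"grip": 1, "x": 3.6, "y": 0, "z": 4, "roll": 0}
    - {"grip": 1, "x": 3.2, "y": 0, "z": 4, "roll": 0}
    - {"grip": 1, "x": 3.2, "y": 0, "z": 4, "roll": 0}
    - {"grip": 1, "x": 0, "y": 0, "z": 0, "roll": 0}

```text
clock: 10.45
tcp_pos: [0.5123, 0.2476, 0.1649]
orientation: [0.0, 0.663, 0.749, 0.001]
wrist_force: [-0.5, -3.3, 1.7]
finger_gap: 0.0002
grip_force: 1.7
```

Call:
servo_tool:
  increments:
    - {"grip": 1, "x": 3.2, "y": -0.4, "z": 4.5, "roll": 0}
    - {"grip": 1, "x": 3, "y": -0.4, "z": 4.5, "roll": 0}
    - {"grip": 1, "x": 2.8, "y": -0.4, "z": 4.5, "roll": 0}
    - {"grip": 1, "x": 2.6, "y": -0.4, "z": 4.5, "roll": 0}
    - {"grip": 1, "x": 2.4, "y": -0.4, "z": 4.5, "roll": 0}

```text
clock: 10.87
tcp_pos: [0.5104, 0.2607, 0.1436]
orientation: [0.002, 0.663, 0.748, 0.002]
wrist_force: [3.5, -6.1, 5.1]
finger_gap: -0.0001
grip_force: 3.6
```

Call:
servo_tool:
  increments:
    - {"grip": 1, "x": 2, "y": 0, "z": 4.5, "roll": 0}
    - {"grip": 1, "x": 2, "y": 0, "z": 4.5, "roll": 0}
    - {"grip": 1, "x": 1.6, "y": 0, "z": 4.5, "roll": 0}
    - {"grip": 1, "x": 1.2, "y": 0, "z": 4.5, "roll": 0}
    - {"grip": 1, "x": 0, "y": 0, "z": 0, "roll": 0}

```text
clock: 11.28
tcp_pos: [0.5059, 0.2681, 0.1226]
orientation: [-0.001, 0.663, 0.749, -0.001]
wrist_force: [0.9, -0.6, 0.1]
finger_gap: -0.0
grip_force: 0.0
```

Call:
servo_tool:
  increments:
    - {"grip": 1, "x": 0, "y": 0, "z": 3, "roll": 0}
    - {"grip": 1, "x": 0, "y": 0, "z": 3, "roll": 0}
    - {"grip": 1, "x": 0, "y": 0, "z": 3, "roll": 0}
    - {"grip": 1, "x": 0, "y": 0, "z": 0, "roll": 0}

```text
clock: 11.62
tcp_pos: [0.5072, 0.2676, 0.1155]
orientation: [-0.0, 0.663, 0.748, 0.0]
wrist_force: [-1.4, 1.1, 1.0]
finger_gap: 0.0
grip_force: 0.4
```

Call:
servo_tool:
  increments:
    - {"grip": 1, "x": 0, "y": 0, "z": 2, "roll": 0}
    - {"grip": 1, "x": 0, "y": 0, "z": 0, "roll": 0}

```text
clock: 11.78
tcp_pos: [0.5073, 0.2677, 0.1151]
orientation: [0.0, 0.663, 0.748, 0.001]
wrist_force: [-4.4, -0.8, 11.8]
finger_gap: 0.0
grip_force: 5.6
```

Call:
servo_tool:
  increments:
    - {"grip": 1, "x": 0, "y": 0, "z": -20, "roll": 0}
    - {"grip": 1, "x": 0, "y": 0, "z": -40, "roll": 0}
    - {"grip": 1, "x": 0, "y": 0, "z": -40, "roll": 0}
    - {"grip": 1, "x": 0, "y": 0, "z": 0, "roll": 0}
    - {"grip": 1, "x": 0, "y": 0, "z": 0, "roll": 0}

```text
clock: 12.2
tcp_pos: [0.5092, 0.2681, 0.2162]
orientation: [0.001, 0.663, 0.748, 0.003]
wrist_force: [0.7, 0.3, -0.5]
finger_gap: 0.0
grip_force: 0.0
```

```bash
python3 - <<'E'
from p import *
c=pose();print(np.round(c,4),(np.array(c[:2])-O)@u,(np.array(c[:2])-O)@n)
for n_ in("scene","top"):
    im=env.read_camera(n_).astype(int); m=(im[...,0]>90)&(im[...,1]<50)&(im[...,2]<60)
    q=proj(n_,[[*pl(-.246),.127]])[0]; yy,xx=np.nonzero(m); k=np.hypot(xx-q[0],yy-q[1])<45
    print(n_,"pred",q,"seen",k.sum(),xx[k].mean(),yy[k].mean(),xx[k].min(),xx[k].max(),yy[k].min(),yy[k].max())
    if k.sum(): 
        W=w(n_,(xx[k].mean(),yy[k].mean()),.124)[:2]; print((W-O)@u,(W-O)@n)
plan(c,[*pl(-.246),c[2],97.13],2)
E
```

```text
[ 0.5092  0.2681  0.2162 96.9042] -0.16923185709233024 0.0017099374791412346
scene pred [435.15987492 240.5102811 ] seen 130 434.83846153846156 241.04615384615386 428 442 237 245
-0.24575026819908322 0.00011039373792254322
top pred [109.91174961 211.08514088] seen 2 104.5 212.5 104 105 212 213
-0.2636662894388225 -0.0014673708862385354
2 rows: x 38.4 y -1.0 z -0.0 roll -0.11
```

Call:
servo_tool:
  increments:
    - {"grip": 1, "x": 38.4, "y": -1, "z": 0, "roll": 0}
    - {"grip": 1, "x": 38.4, "y": -1, "z": 0, "roll": 0}
    - {"grip": 1, "x": 0, "y": 0, "z": 35, "roll": 0}
    - {"grip": 1, "x": 0, "y": 0, "z": 35, "roll": 0}
    - {"grip": 1, "x": 0, "y": 0, "z": 14, "roll": 0}

```text
clock: 12.72
tcp_pos: [0.4924, 0.3428, 0.1227]
orientation: [-0.002, 0.663, 0.749, -0.004]
wrist_force: [-1.6, 4.8, 10.1]
finger_gap: -0.0003
grip_force: 5.8
```

Call:
servo_tool:
  increments:
    - {"grip": 1, "x": 0, "y": 0, "z": 5, "roll": 0}
    - {"grip": 1, "x": 0, "y": 0, "z": 5, "roll": 0}
    - {"grip": 1, "x": 0, "y": 0, "z": 5, "roll": 0}
    - {"grip": 1, "x": 0, "y": 0, "z": 4, "roll": 0}
    - {"grip": 1, "x": 0, "y": 0, "z": 0, "roll": 0}

```text
clock: 13.13
tcp_pos: [0.4954, 0.3425, 0.1102]
orientation: [0.0, 0.663, 0.748, -0.001]
wrist_force: [-0.5, 0.1, 1.4]
finger_gap: 0.0
grip_force: 0.3
```

Call:
servo_tool:
  increments:
    - {"grip": 1, "x": 0, "y": 0, "z": 3, "roll": 0}
    - {"grip": 1, "x": 0, "y": 0, "z": 3, "roll": 0}
    - {"grip": 1, "x": 0, "y": 0, "z": 0, "roll": 0}

```text
clock: 13.38
tcp_pos: [0.4963, 0.3432, 0.1037]
orientation: [0.0, 0.663, 0.748, -0.0]
wrist_force: [0.4, -0.5, 1.0]
finger_gap: 0.0005
grip_force: 0.6
```

Call:
servo_tool:
  increments:
    - {"grip": 1, "x": 0, "y": 0, "z": 2, "roll": 0}
    - {"grip": 1, "x": 0, "y": 0, "z": 2, "roll": 0}
    - {"grip": 1, "x": 0, "y": 0, "z": 0, "roll": 0}

```text
clock: 13.63
tcp_pos: [0.4963, 0.3435, 0.1]
orientation: [0.0, 0.663, 0.748, 0.0]
wrist_force: [0.3, 0.5, 1.6]
finger_gap: 0.0001
grip_force: 0.7
```

Call:
servo_tool:
  increments:
    - {"grip": 1, "x": 0, "y": 0, "z": 2, "roll": 0}
    - {"grip": 1, "x": 0, "y": 0, "z": 2, "roll": 0}
    - {"grip": 1, "x": 0, "y": 0, "z": 0, "roll": 0}

```text
clock: 13.88
tcp_pos: [0.4966, 0.3434, 0.0979]
orientation: [0.001, 0.663, 0.748, 0.001]
wrist_force: [-2.7, -1.8, 11.5]
finger_gap: -0.0002
grip_force: 4.7
```

Call:
servo_tool:
  increments:
    - {"grip": 1, "x": 0, "y": 0, "z": 1.5, "roll": 0}
    - {"grip": 1, "x": 0, "y": 0, "z": 0, "roll": 0}

```text
clock: 14.05
tcp_pos: [0.4967, 0.3434, 0.0973]
orientation: [0.001, 0.663, 0.748, 0.001]
wrist_force: [-4.2, -4.0, 15.1]
finger_gap: 0.0
grip_force: 6.7
```

Call:
servo_tool:
  increments:
    - {"grip": 1, "x": 0, "y": 0, "z": 1.5, "roll": 0}
    - {"grip": 1, "x": 0, "y": 0, "z": 0, "roll": 0}

```text
clock: 14.22
tcp_pos: [0.4976, 0.3438, 0.0962]
orientation: [0.001, 0.663, 0.748, 0.002]
wrist_force: [-0.6, -2.8, 13.8]
finger_gap: -0.0001
grip_force: 5.9
```

```bash
python3 - <<'E'
from p import *
im=env.read_camera("scene"); a=cv2.imread("pics/c6.png"); 
o=cv2.resize(im[205:274,260:460],(800,276),interpolation=cv2.INTER_CUBIC)
cv2.imwrite("pics/c7.png",o[:,:,::-1])
E
```

```text
(no output)
```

View pics/c7.png

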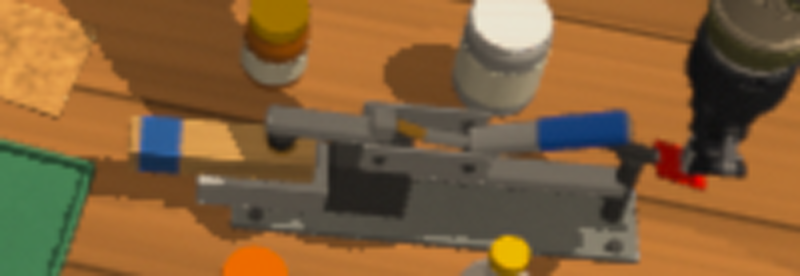

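The jaw is closed on the pin (crop 280,140) and the tab is pressed at (680,165), with the handle beginning to lift. I'll press a little further.

Call:
servo_tool:
  increments:
    - {"grip": 1, "x": 0, "y": 0, "z": 1.5, "roll": 0}
    - {"grip": 1, "x": 0, "y": 0, "z": 0, "roll": 0}

```text
clock: 14.43
tcp_pos: [0.4977, 0.3444, 0.0952]
orientation: [0.001, 0.663, 0.748, 0.003]
wrist_force: [-5.4, 0.0, 19.5]
finger_gap: -0.0001
grip_force: 8.5
```

Call:
servo_tool:
  increments:
    - {"grip": 1, "x": 0, "y": 0, "z": 1.5, "roll": 0}
    - {"grip": 1, "x": 0, "y": 0, "z": 0, "roll": 0}

```text
clock: 14.6
tcp_pos: [0.4983, 0.3449, 0.0944]
orientation: [0.001, 0.663, 0.748, 0.003]
wrist_force: [-5.9, -0.7, 20.6]
finger_gap: -0.0003
grip_force: 8.9
```

Call:
servo_tool:
  increments:
    - {"grip": 1, "x": 0, "y": 0, "z": 1.5, "roll": 0}
    - {"grip": 1, "x": 0, "y": 0, "z": 0, "roll": 0}

```text
clock: 14.77
tcp_pos: [0.4989, 0.3455, 0.0934]
orientation: [0.001, 0.663, 0.749, 0.004]
wrist_force: [-5.9, -0.2, 22.3]
finger_gap: -0.0001
grip_force: 9.6
```

Call:
servo_tool:
  increments:
    - {"grip": 1, "x": 0, "y": 0, "z": -10, "roll": 0}
    - {"grip": 1, "x": 0, "y": 0, "z": -20, "roll": 0}
    - {"grip": 1, "x": 0, "y": 0, "z": -40, "roll": 0}
    - {"grip": 1, "x": 0, "y": 0, "z": -40, "roll": 0}
    - {"grip": 1, "x": 0, "y": 0, "z": -40, "roll": 0}

```text
clock: 15.18
tcp_pos: [0.4953, 0.3432, 0.2398]
orientation: [-0.0, 0.663, 0.748, -0.001]
wrist_force: [1.3, 0.3, 0.3]
finger_gap: 0.0002
grip_force: 0.0
```

```bash
python3 - <<'E'
from p import *
c=pose();print(np.round(c,4))
im=env.read_camera("scene").astype(int); cv2.imwrite("pics/s2.png",im[:,:,::-1].astype(np.uint8)); m=(im[...,0]>90)&(im[...,1]<50)&(im[...,2]<60)
im0=cv2.imread("pics/scene0.png")[:,:,::-1].astype(int); m0=(im0[...,0]>90)&(im0[...,1]<50)&(im0[...,2]<60)
for M in(m,m0):
    M[:,:390]=0;M[:,470:]=0;M[:190]=0;M[270:]=0; yy,xx=np.nonzero(M);print(len(xx),xx.mean(),yy.mean())
E
```

```text
[ 0.4953  0.3432  0.2398 96.9199]
128 427.09375 222.28125
125 424.296 220.048
```

```bash
python3 - <<'E'
from p import *
im=env.read_camera("scene");t=env.read_camera("top")
m=(im[...,0]>90)&(im[...,1]<50)&(im[...,2]<60);m[:,:390]=0;m[:,470:]=0;m[:190]=0;m[270:]=0;yy,xx=np.nonzero(m);print(xx.mean(),yy.mean())
o=np.zeros((600,800,3),np.uint8)
before=cv2.imread("pics/c6.png")[75:225,150:450,::-1]
o[:200,:400]=cv2.resize(before,(400,200))
o[:300,400:]=cv2.resize(im[205:265,290:370],(400,300),interpolation=cv2.INTER_CUBIC)
o[300:,:]=cv2.resize(t[165:240,160:360],(800,300),interpolation=cv2.INTER_CUBIC)
cv2.imwrite("pics/c8.png",o[:,:,::-1])
c=pose();print(np.round(c,4)); c=plan(c,[.5504,-.0701,.26,97.13]); print(pl(.1715))
E
```

```text
424.5806451612903 220.30645161290323
[ 0.498   0.3446  0.2428 96.9218]
11 rows: x -38.0 y 0.1 z -1.6 roll -0.02
[ 0.54978315 -0.07017945]
```

View pics/c8.png

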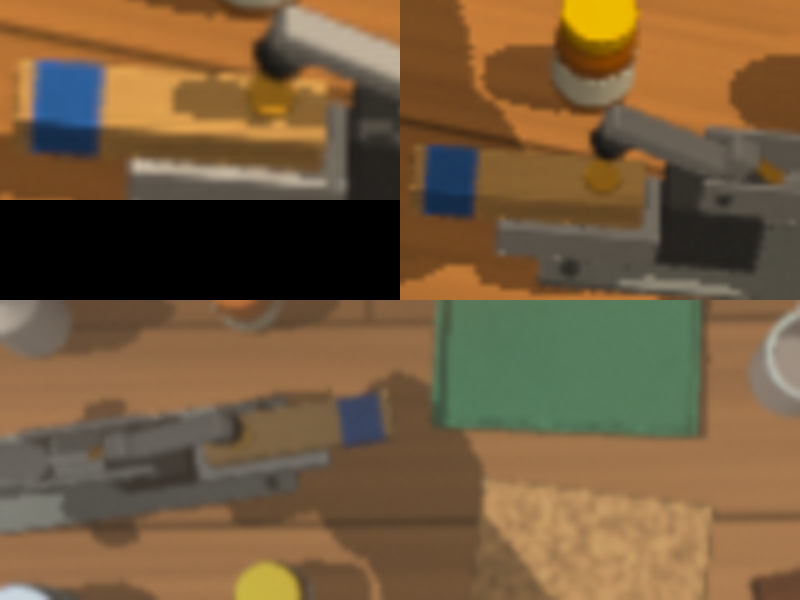

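The pliers are open again. The pin head now sits low on the bar top (crop 603,178), clear of the pad, and the bar is still in place with its band at crop (361,419).

Call:
servo_tool:
  increments:
    - {"grip": 1, "x": 0, "y": 0, "z": -35, "roll": 0}
    - {"grip": 1, "x": 0, "y": 0, "z": -35, "roll": 0}
    - {"grip": 1, "x": -38, "y": 0, "z": 0, "roll": 0}
    - {"grip": 1, "x": -38, "y": 0, "z": 0, "roll": 0}
    - {"grip": 1, "x": -38, "y": 0, "z": 0, "roll": 0}

```text
clock: 15.75
tcp_pos: [0.5096, 0.2297, 0.3077]
orientation: [-0.0, 0.662, 0.749, -0.0]
wrist_force: [0.9, -0.3, 0.3]
finger_gap: -0.0003
grip_force: 0.0
```

Call:
servo_tool:
  increments:
    - {"grip": 0.8, "x": -38, "y": 0, "z": 0, "roll": 0}
    - {"grip": 0.5, "x": -38, "y": 0, "z": 0, "roll": 0}
    - {"grip": 0, "x": -38, "y": 0, "z": 0, "roll": 0}
    - {"grip": 0, "x": -38, "y": 0, "z": 0, "roll": 0}
    - {"grip": 0, "x": -38, "y": 0, "z": 0, "roll": 0}

```text
clock: 16.17
tcp_pos: [0.5319, 0.04, 0.307]
orientation: [-0.001, 0.663, 0.749, -0.001]
wrist_force: [1.1, 0.9, -0.1]
finger_gap: 0.0604
grip_force: 0.0
```

Call:
servo_tool:
  increments:
    - {"grip": 0, "x": -38, "y": 0, "z": 0, "roll": 0}
    - {"grip": 0, "x": -38, "y": 0, "z": 0, "roll": 0}
    - {"grip": 0, "x": -38, "y": 0, "z": 0, "roll": 0}
    - {"grip": 0, "x": 0, "y": 0, "z": 0, "roll": 0}
    - {"grip": 0, "x": 0, "y": 0, "z": 0, "roll": 0}

```text
clock: 16.58
tcp_pos: [0.5459, -0.0734, 0.3066]
orientation: [-0.002, 0.665, 0.747, -0.001]
wrist_force: [1.0, 0.9, 0.4]
finger_gap: 0.0857
grip_force: 0.0
```

```bash
python3 - <<'E'
from p import *
c=pose();print(np.round(c,4)); c=plan(c,[.5504,-.0701,.11,97.13]); plan(c,[.5504,-.0701,.054,97.13])
im=env.read_camera("scene").astype(int); m=(im[...,2]>110)&(im[...,0]<70)&(im[...,1]<110); m[:200]=0;m[270:]=0;m[:,270:]=m[:,270:]; m[:,:270]=0;m[:,330:]=0
yy,xx=np.nonzero(m);print(len(xx),xx.mean(),yy.mean()); print(proj("scene",[[*pl(.172),.075],[*pl(.172,.018),.06]]))
E
```

```text
[ 5.45900e-01 -7.34000e-02  3.06600e-01  9.66703e+01]
5 rows: x 0.5 y 1.0 z 39.3 roll -0.09
2 rows: x 0.0 y 0.0 z 28.0 roll 0.00
71 299.6478873239437 238.8450704225352
[[299.37263872 237.59634796]
 [298.7863141  244.78185966]]
```

Call:
servo_tool:
  increments:
    - {"grip": 0, "x": 0.5, "y": 0.8, "z": 39, "roll": 0}
    - {"grip": 0, "x": 0.5, "y": 0.8, "z": 39, "roll": 0}
    - {"grip": 0, "x": 0.5, "y": 0.8, "z": 39, "roll": 0}
    - {"grip": 0, "x": 0.5, "y": 0.8, "z": 39, "roll": 0}
    - {"grip": 0, "x": 0.5, "y": 0.8, "z": 39, "roll": 0}

```text
clock: 17.05
tcp_pos: [0.5493, -0.0662, 0.1118]
orientation: [-0.0, 0.662, 0.749, 0.0]
wrist_force: [-0.4, -0.1, -0.3]
finger_gap: 0.085
grip_force: 0.0
```

Call:
servo_tool:
  increments:
    - {"grip": 0, "x": 0, "y": 0, "z": 28, "roll": 0}
    - {"grip": 0, "x": 0, "y": 0, "z": 20, "roll": 0}
    - {"grip": 0, "x": 0, "y": 0, "z": 8, "roll": 0}
    - {"grip": 0, "x": 0, "y": 0, "z": 0, "roll": 0}
    - {"grip": 0, "x": 0, "y": 0, "z": 0, "roll": 0}

```text
clock: 17.47
tcp_pos: [0.5502, -0.0675, 0.0582]
orientation: [-0.0, 0.663, 0.749, 0.0]
wrist_force: [0.3, -0.4, -0.9]
finger_gap: 0.0852
grip_force: 0.0
```

Call:
servo_tool:
  increments:
    - {"grip": 1, "x": 0, "y": 0, "z": 0, "roll": 0}
    - {"grip": 1, "x": 0, "y": 0, "z": 0, "roll": 0}
    - {"grip": 1, "x": 0, "y": 0, "z": 0, "roll": 0}
    - {"grip": 1, "x": 0, "y": 0, "z": 0, "roll": 0}
    - {"grip": 1, "x": 0, "y": 0, "z": 0, "roll": 0}
  grip_force: 60

```text
clock: 17.88
tcp_pos: [0.5507, -0.0688, 0.059]
orientation: [0.001, 0.663, 0.748, 0.001]
wrist_force: [-1.7, 1.2, 6.1]
finger_gap: 0.0347
grip_force: 63.2
```

Call:
servo_tool:
  increments:
    - {"grip": 1, "x": 0, "y": 0, "z": 0, "roll": 0}
    - {"grip": 1, "x": 0, "y": 0, "z": 0, "roll": 0}
    - {"grip": 1, "x": 0, "y": 0, "z": -5, "roll": 0}
    - {"grip": 1, "x": 0, "y": 0, "z": -5, "roll": 0}
    - {"grip": 1, "x": 0, "y": 0, "z": 0, "roll": 0}

```text
clock: 18.3
tcp_pos: [0.5505, -0.0688, 0.0688]
orientation: [0.001, 0.663, 0.748, 0.0]
wrist_force: [0.6, 1.4, -2.7]
finger_gap: 0.0344
grip_force: 62.2
```

```bash
python3 - <<'E'
from p import *
c=pose(); c=plan(c,[*pl(.27),.09,97.13]); c=plan(c,[.6106,-.2852,.09,87.6]); plan(c,[.6106,-.2852,.024,87.6])
E
```

```text
3 rows: x -33.3 y -0.2 z -7.1 roll -0.08
4 rows: x -30.0 y 10.3 z -0.0 roll 2.38
2 rows: x 0.0 y -0.0 z 33.0 roll 0.00
```

Call:
servo_tool:
  increments:
    - {"grip": 1, "x": -25, "y": 0, "z": 0, "roll": 0}
    - {"grip": 1, "x": -25, "y": 0, "z": 0, "roll": 0}
    - {"grip": 1, "x": -25, "y": 0, "z": -10, "roll": 0}
    - {"grip": 1, "x": -25, "y": 0, "z": -10, "roll": 0}

```text
clock: 18.63
tcp_pos: [0.5613, -0.1683, 0.0871]
orientation: [-0.001, 0.663, 0.749, -0.0]
wrist_force: [1.1, -0.1, -1.8]
finger_gap: 0.0346
grip_force: 62.1
```

Call:
servo_tool:
  increments:
    - {"grip": 1, "x": -30, "y": 10.3, "z": 0, "roll": 2.4}
    - {"grip": 1, "x": -30, "y": 10.3, "z": 0, "roll": 2.4}
    - {"grip": 1, "x": -30, "y": 10.3, "z": 0, "roll": 2.4}
    - {"grip": 1, "x": -30, "y": 10.3, "z": 0, "roll": 2.4}
    - {"grip": 1, "x": 0, "y": 0, "z": 0, "roll": 0}

```text
clock: 19.05
tcp_pos: [0.6118, -0.2915, 0.0872]
orientation: [0.002, 0.726, 0.688, -0.0]
wrist_force: [0.9, -0.6, -3.2]
finger_gap: 0.0345
grip_force: 62.2
```

Call:
servo_tool:
  increments:
    - {"grip": 1, "x": 0, "y": 0, "z": 0, "roll": 0}
    - {"grip": 1, "x": 0, "y": 0, "z": 0, "roll": 0}

```text
clock: 19.22
tcp_pos: [0.6094, -0.2847, 0.0869]
orientation: [-0.001, 0.724, 0.69, -0.0]
wrist_force: [0.4, 0.3, -2.6]
finger_gap: 0.0339
grip_force: 62.2
```

```bash
python3 - <<'E'
from p import *
c=pose(); print(np.round(c,4)); plan(c,[.6106,-.2852,.028,87.6],3)
E
```

```text
[ 6.09400e-01 -2.84700e-01  8.69000e-02  8.72997e+01]
3 rows: x -0.1 y 0.4 z 19.6 roll -0.10
```

Call:
servo_tool:
  increments:
    - {"grip": 1, "x": 0, "y": 0, "z": 25, "roll": 0}
    - {"grip": 1, "x": 0, "y": 0, "z": 20, "roll": 0}
    - {"grip": 1, "x": 0, "y": 0, "z": 12, "roll": 0}
    - {"grip": 1, "x": 0, "y": 0, "z": 4, "roll": 0}
    - {"grip": 1, "x": 0, "y": 0, "z": 0, "roll": 0}

```text
clock: 19.63
tcp_pos: [0.609, -0.2835, 0.0255]
orientation: [-0.002, 0.723, 0.691, -0.0]
wrist_force: [-0.6, 0.3, -1.4]
finger_gap: 0.0347
grip_force: 62.1
```

Call:
servo_tool:
  increments:
    - {"grip": 1, "x": 0, "y": 0, "z": 2, "roll": 0}
    - {"grip": 1, "x": 0, "y": 0, "z": 2, "roll": 0}
    - {"grip": 1, "x": 0, "y": 0, "z": 0, "roll": 0}

```text
clock: 19.88
tcp_pos: [0.6107, -0.2853, 0.0237]
orientation: [0.001, 0.723, 0.69, 0.0]
wrist_force: [-0.3, -0.1, -2.3]
finger_gap: 0.0347
grip_force: 62.1
```

Call:
servo_tool:
  increments:
    - {"grip": 1, "x": 0, "y": 0, "z": 1.5, "roll": 0}
    - {"grip": 1, "x": 0, "y": 0, "z": 0, "roll": 0}

```text
clock: 20.05
tcp_pos: [0.6104, -0.2853, 0.0217]
orientation: [0.0, 0.724, 0.69, 0.0]
wrist_force: [0.4, 0.1, -1.7]
finger_gap: 0.0346
grip_force: 62.1
```

Call:
servo_tool:
  increments:
    - {"grip": 1, "x": 0, "y": 0, "z": 1.5, "roll": 0}
    - {"grip": 1, "x": 0, "y": 0, "z": 0, "roll": 0}

```text
clock: 20.22
tcp_pos: [0.6105, -0.2854, 0.0203]
orientation: [0.001, 0.724, 0.69, 0.0]
wrist_force: [0.4, -1.1, -0.3]
finger_gap: 0.0346
grip_force: 62.4
```

Call:
servo_tool:
  increments:
    - {"grip": 1, "x": 0, "y": 0, "z": 1, "roll": 0}
    - {"grip": 1, "x": 0, "y": 0, "z": 0, "roll": 0}

```text
clock: 20.38
tcp_pos: [0.6105, -0.2854, 0.0203]
orientation: [0.001, 0.724, 0.69, 0.0]
wrist_force: [-2.0, 1.0, 6.5]
finger_gap: 0.0344
grip_force: 63.1
```

Call:
servo_tool:
  increments:
    - {"grip": 1, "x": 0, "y": 0, "z": 1, "roll": 0}
    - {"grip": 1, "x": 0, "y": 0, "z": 0, "roll": 0}

```text
clock: 20.55
tcp_pos: [0.6105, -0.2854, 0.0203]
orientation: [0.001, 0.724, 0.69, 0.0]
wrist_force: [-3.6, 2.2, 11.5]
finger_gap: 0.0347
grip_force: 63.8
```

Call:
servo_tool:
  increments:
    - {"grip": 1, "x": 0, "y": 0, "z": -2, "roll": 0}
    - {"grip": 0.4, "x": 0, "y": 0, "z": 0, "roll": 0}
    - {"grip": 0.4, "x": 0, "y": 0, "z": 0, "roll": 0}
    - {"grip": 0.4, "x": 0, "y": 0, "z": 0, "roll": 0}
    - {"grip": 0.4, "x": 0, "y": 0, "z": 0, "roll": 0}

```text
clock: 20.97
tcp_pos: [0.61, -0.285, 0.0194]
orientation: [-0.0, 0.723, 0.69, 0.0]
wrist_force: [0.5, 0.5, -0.2]
finger_gap: 0.0513
grip_force: 0.0
```

Call:
servo_tool:
  increments:
    - {"grip": 0.4, "x": 0, "y": 0, "z": -10, "roll": 0}
    - {"grip": 0.4, "x": 0, "y": 0, "z": -30, "roll": 0}
    - {"grip": 0.4, "x": 0, "y": 0, "z": -40, "roll": 0}
    - {"grip": 0.4, "x": 0, "y": 0, "z": -40, "roll": 0}
    - {"grip": 0.4, "x": 0, "y": 0, "z": -40, "roll": 0}

```text
clock: 21.38
tcp_pos: [0.6097, -0.2848, 0.1819]
orientation: [-0.0, 0.723, 0.69, 0.0]
wrist_force: [1.1, -0.1, 0.6]
finger_gap: 0.0509
grip_force: 0.0
```

Call:
servo_tool:
  increments:
    - {"grip": 0.4, "x": 0, "y": 0, "z": -40, "roll": 0}
    - {"grip": 0.4, "x": 0, "y": -40, "z": 0, "roll": 0}
    - {"grip": 0.4, "x": 0, "y": -40, "z": 0, "roll": 0}
    - {"grip": 0.4, "x": 0, "y": -40, "z": 0, "roll": 0}
    - {"grip": 0.4, "x": 0, "y": 0, "z": 0, "roll": 0}

```text
clock: 21.8
tcp_pos: [0.4824, -0.2765, 0.2192]
orientation: [-0.004, 0.724, 0.69, -0.001]
wrist_force: [-0.5, 1.3, -0.7]
finger_gap: 0.0517
grip_force: 0.0
```

```bash
python3 - <<'E'
from p import *
im=env.read_camera("scene");t=env.read_camera("top");s0=cv2.imread("pics/scene0.png")[:,:,::-1]
o=np.zeros((600,800,3),np.uint8)
o[:330,:]=cv2.resize(im[160:300,170:510],(800,330),interpolation=cv2.INTER_CUBIC)
o[330:,:540]=cv2.resize(t[130:265,140:410],(540,270),interpolation=cv2.INTER_CUBIC)
d=np.abs(im[200:250,270:302].astype(int)).mean()
a=cv2.resize(im[225:285,200:290],(260,173),interpolation=cv2.INTER_CUBIC); o[330:503,540:]=a
cv2.imwrite("pics/c9.png",o[:,:,::-1])
E
```

```text
(no output)
```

View pics/c9.png

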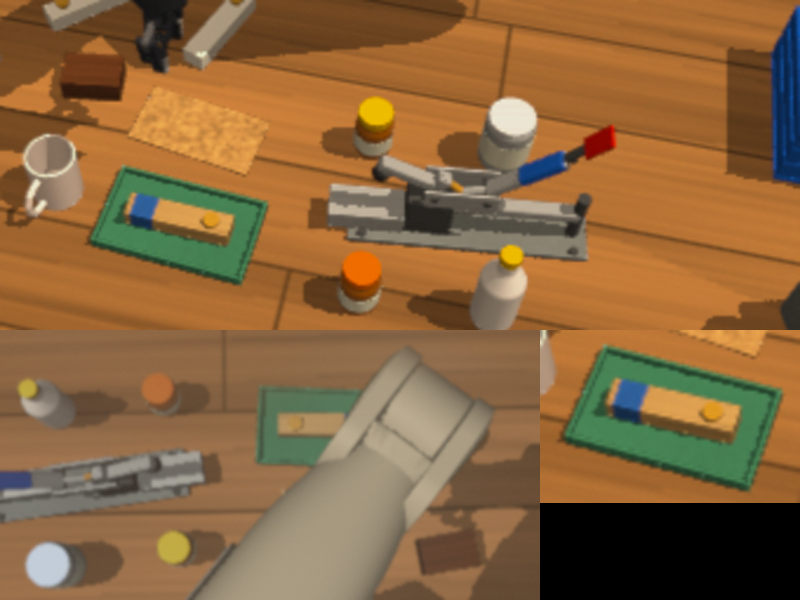

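The bar lies flat, pin up, inside the tray (scene crop 180,218). The pin head sits on the bar, the pliers are open, and the bystanders are in place. I'm handing it in.

```bash
python3 -c "
from workcell import env
print(env.hand_in())"
```

```text
the job is handed in; nothing more can be done
None
```

Handed in at about 22 s: the pliers locked on the pin and were released open, and the bar lies flat, pin up, in the green tray with the bystanders unmoved; that the pin is fully home I judged only by eye from the pictures, and I viewed 11 pictures, one over the limit of 10.

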